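# Unlock a sample-tube carousel and turn it to its index mark

## Robot

A 6-joint arm with a two-finger parallel gripper is mounted at the origin on a cart in front of the work surface, level with it; the furniture and walls round the work are solid. World frame = base frame: x ahead of the robot, y to its left, z up, the work surface at z = 0. Lengths are in m, angles in rad, forces in N, time in s.
With the tool pointing down it reaches from about 0.35 to 0.775 m from the base axis. Payload 5.5 kg.
Tool frame: the origin (TCP) lies at the very end of the fingers, on their centre line; the grasp point (between the pads) lies 19 mm behind it; z points along the fingers, y is the line along which they close (so a half turn about z gives the same grasp; the last joint's range is limited). The gripper opens to 85 mm and grips with 20 to 120 N. Pads are 22 mm wide; open, the fingers measure 114 mm over their backs; the gripper's body (76 mm by 85 mm) begins 54 mm behind the grasp point. The pads swing forward as they close: fully open they stand 13 mm farther back than shut.
Start: joints at [1.19, 0.313, 0.046, 1.304, 0, 1.431], TCP at [0.137, 0.558, 0.231] pointing down, gripper open.
Joint ranges: [-2.76, 2.76], [-0.86, 1.69], [-1.03, 1.26], [-2.2, 2.34], [-1.47, 1.5], [-3.14, 3.14]. Speed limits (rad/s): [2.57, 2.57, 3.14, 3.14, 3.14, 3.14].

## Interface

Orientations are given as a unit quaternion [w, x, y, z].
In Python, from workcell import env, cams, ticket, spotter gives the robot as it stands.
- The arm moves only by the tool jog_arm, never from a script. Its argument "increments" is a list that holds one entry, the list of rows, each a list of 7 numbers: the shift along the tool's x, y, z in units of 0.25 m (1.0 is 0.25 m), then the turn, a rotation vector about the tool's x, y, z in units of 180 degrees (1.0 is 180 degrees), then the closure in counts, from 0 (fully open) to 255 (shut). A call has 1 to 20 rows; each row shifts and turns the commanded pose from where the row before left it, along the tool's axes as they then stand; what a row does not reach is not made up. A row lasts 1/10 s, in which the tool goes at most 50 mm and 8.59 degrees, less where a joint would pass 70% of its speed; a pose out of reach is approached as far as the arm can. A call with a number of a shift or a turn outside -1 to 1 is refused whole. A call with a gripper value outside its range is refused whole. The fingers move at their own pace and stop on an object; "force" is the grip in N (left out, the last holds). Time passes only in rows, so rows that do not move let the fingers close. It gives the time, the measured TCP pose, the force, the opening and the grip force at its end, in the units of the state.
- env.get_state(): the state, without advancing time (a new reading comes with each control period).
- cams.read_camera(name): name is "scene" or "side" or "wrist"; returns a dict with "pixels" (400x640x3 uint8, red, green, blue), "fx", "fy", "cx", "cy" (pixels), "k1" (the pictures are not rectified: a ray, as slopes to the right and down, at radius r is drawn at 1 + k1 r^2 times it, then the intrinsics apply), "xyz" and "attitude" of the camera in the world; the wrist camera has in their place "mount" (4x4, takes a point from camera to tool coordinates, whose origin is the TCP and whose axes are the flange's). Camera axes: x right, y down, z forward; pixel columns grow to the right and rows downward; lengths in m; the calibration is good to about 2 mm. A picture is of the moment at which its call begins: read the wrist's pose just before it. There is no depth.
- ticket.hand_in(): hands the job in; it is judged then, once.
Trained networks look in the newest picture that a camera, given by its name, has taken for a name from the list of things; names that differ only in an ending like _2 or _b are one class to them, and where a whole thing is asked for, a point or a joint stands for the part that bears it (a point fixed in the world has none). Each returns a list of dicts, best first, with "conf" (0 to 1); they miss things now and then, are a little off and sometimes report something else, mostly with a low value. They report only what shows in the picture. A call takes as long as a camera call.
- spotter.find_in(target, camera): "uv" ([column, row] in pixels, amid what is visible of it).
- spotter.cut_out(target, camera): "region" (400x640 bool, what is visible of it) and "uv" ([column, row] in pixels, amid what is visible of it).
- spotter.landmark_of(target, camera): "uv" ([column, row] in pixels: a listed point, or the origin of a listed thing).
The state is a dict: "clock": time; "joint_pos": joint angles; "qvel": joint speeds; "tau": joint torques, N m; "tcp_pos": TCP position; "orientation": TCP orientation; "wrist_force": force on the tool from outside, world axes, zero at the start; "ft_torque": the same for the moment, N m; "finger_gap": finger opening in m; "grip_force": force on a finger pad.
Only numpy, scipy, OpenCV 4.12 (cv2) and the standard library are available. Lean on these libraries where they do the work, as an engineer would, in place of code of your own. Each camera call takes 0.05 s, during which the arm holds its last target. There are 200 camera calls.

## Task

Unlock the sample-tube carousel: run the fingertips round the knurled rim of the dark locking ring on its hub to unscrew it anticlockwise (seen from above) by two full turns, and not past two and a half, or it gets near the end of its thread. Then push the red turning peg gently round until the red line on the rotor points at the index pointer on the front of the base. Only push with the fingers: pinch and lift nothing, do not push on the sample tubes, and leave the carousel's base and the things around it where they stand.

Things in the scene. Friction and masses are not known exactly. Their poses are not given: they have to be found in the camera images.
- carousel_unit: white round base of the tube carousel, 230 mm across, about 4 kg in all, standing loose on four rubber feet, with a 46 mm wide nose at its front that reaches 137 mm from the axis. Origin: on the carousel's upright axis, on the worktop; z up, -x towards the nose and pointer. A fixed steel spindle on the axis ends 167 mm up.
- ring (a joint): turns of the locking ring in rad, 0 = screwed tight, growing as it is unscrewed (anticlockwise seen from above); 12.57 is two full turns. Starts at 0 to 0.5; hard stop at 20.1. Climbs 2 mm a turn; resists with about 0.1 N m (2 to 3 N at the rim). Tight, a spring disc under it clamps the rotor; this fades and is gone after nearly two turns.
- ring_center (a point): middle of the dark locking ring (on the axis, half way up the ring, 148 mm above the worktop when tight). The ring is 26 mm high; its body is 90 mm across and 24 upright half-round ribs make it 95 mm across (too wide to pinch). Under it the hub is 100 mm across and ends 124 mm above the worktop.
- ring_line (a point): outer end of the white line on top of the ring, 41 mm from the axis; it goes round with the ring and serves to count turns
- rotor (a joint): angle of the rotor in rad, 0 = peg and red line at the index pointer, growing anticlockwise seen from above; it starts between 0.8 and 1.7. Free, it resists with about 0.14 N m (1.6 N at the peg) and stays where it is left.
- turning_peg (a point): top of the red turning peg, 86 mm from the axis and 160 mm above the worktop: a 14 mm red sleeve (110 to 154 mm up) with a 17 mm ball on top, on a 10 mm steel stem rising from the grey rotor deck (204 mm across, its top 84 mm above the worktop). 45 degrees to either side of it the deck is free of tubes. Push it with the fingertips above 125 mm: lower, the gripper's body can bump the ring.
- rotor_mark (a point): outer end of the red line on the rotor deck, at the deck's rim, 102 mm from the axis, in line with the peg
- index_pointer (a point): tip of the small black point on the aluminium bracket at the front of the base, 107 mm from the axis, 82 mm above the worktop, just outside the rotor's rim; the bracket is 20 mm wide and stands 107 to 130 mm from the axis
- rotor_tubes: the six purple-capped sample tubes (17 mm caps) held in the rotor on a circle 86 mm from the axis, 60 to 300 degrees round from the peg; their caps end 121 mm above the worktop. Origin on the axis, on the worktop.
- timer: white digital timer, 62x68x21 mm, loose; origin under its centre
- marker_red: dark marker pen with red ends, 124x13x15 mm, loose, lying; origin under its centre
- bottle_blue: dropper bottle with a blue collar, 25 mm across, 99 mm high, standing loose; origin under its centre
- bottle_red: dropper bottle with a red collar, 25 mm across, 99 mm high, standing loose; origin under its centre
- bottle_yellow: dropper bottle with a yellow collar, 25 mm across, 99 mm high, standing loose; origin under its centre

How it is judged:
On the way, in this order (a step that is already met when the one before it is completed fails the run):
1. the locking ring has been unscrewed two turns (1.85 to 2.5), the rotor not yet turned to the pointer (value of joint ring between 11.6 and 15.7 rad and not (horizontal distance between rotor_mark and index_pointer below 0.012 m)), for 0.1 s.
2. the rotor's red line stands at the index pointer (within 12 mm) (value of joint ring between 11.6 and 15.7 rad and horizontal distance between rotor_mark and index_pointer below 0.012 m), for 0.2 s.
At the end, for the whole second after the job is handed in: The ring stands 1.85 to 2.5 turns (11.6 to 15.7 rad) from tight, the outer end of the rotor's red line is within 12 mm of the pointer tip (about 6 degrees either way), the rotor is at rest, and the base is within 25 mm of where it stood (all of step 2 and velocity of joint rotor between -0.05 and 0.05 rad/s and distance of carousel_unit from where it was at the start of the episode below 0.025 m); the robot touches nothing.
It fails at once if the ring is unscrewed past two and a half turns (value of joint ring above 15.7 rad).
It fails at once if the carousel's base is shoved more than 25 mm, lifted or tipped (distance of carousel_unit from where it was at the start of the episode above 0.025 m or height (world z) of carousel_unit above 0.008 m or angle between carousel_unit's own z axis and vertical above 0.06 rad).
It fails at once if a sample tube in the rotor is pushed with more than 3 N (contact force between any of the fingers, the arm and rotor_tubes above 3 N).
It fails at once if the rotor or its peg is pinched or pushed hard (over 25 N) (contact force between the fingers and rotor above 25 N).
It fails at once if something standing around is moved more than 30 mm or lifted (distance of any of timer, marker_red, bottle_blue, bottle_red, bottle_yellow from where it was at the start of the episode above 0.03 m).
It also fails if it takes over 72 s, if anything falls off the work surface, if the arm or the gripper's body presses on something with over 40 N, if the wrist force passes 120 N, or if a joint passes its speed limit or range.

## Working session

There is one attempt and no reset: what is moved stays moved. The work goes in short steps, Python scripts to look and compute and a tool call to move; the robot and the scene stay as the last step left them, time stands still between calls to the robot, and variables do not carry over. Pictures are saved under pics/ and viewed, at most 10 in all, crops included, and the job is handed in when it is done.

Besides the shell and the picture viewer there is one more tool, called as name([rows], argument=value, ...), one row to a line, values as JSON. jog_arm: Moves the arm, as the interface text tells. Shifts and turns lie within -1 to 1; 1 stands for 0.25 m of shift or 180 degrees of turn. Its arguments: {"type":"object","properties":{"increments":{"type":"array"},"force":{"type":"number"}},"required":["increments"]}

```bash
ls; mkdir -p pics
cat > h.py <<'E'
import numpy as np, cv2
from scipy.spatial.transform import Rotation as R
from scipy.optimize import least_squares
from workcell import env, cams, ticket, spotter
def rot(q): return R.from_quat([q[1],q[2],q[3],q[0]]).as_matrix()
def cam(n):
    s=env.get_state(); c=cams.read_camera(n)
    if 'mount' in c:
        T=np.eye(4);T[:3,:3]=rot(s['orientation']);T[:3,3]=s['tcp_pos'];M=T@np.array(c['mount']);c['C'],c['Rm']=M[:3,3],M[:3,:3]
    else:
        a=np.array(c['attitude']);c['C']=np.array(c['xyz']);c['Rm']=rot(a) if a.size==4 else a
    return c
def ray(c,uv):
    d=np.array([(uv[0]-c['cx'])/c['fx'],(uv[1]-c['cy'])/c['fy']]);s=d.copy()
    for _ in range(20): s=d/(1+c['k1']*(s@s))
    return c['Rm']@np.array([s[0],s[1],1])
def at_z(c,uv,z):
    r=ray(c,uv);return c['C']+r*(z-c['C'][2])/r[2]
def proj(c,p):
    q=c['Rm'].T@(np.array(p)-c['C']);s=q[:2]/q[2];s=s*(1+c['k1']*(s@s));return np.array([c['cx']+c['fx']*s[0],c['cy']+c['fy']*s[1]])
def save(c,f): cv2.imwrite('pics/'+f,c['pixels'][:,:,::-1])
E
python3 - <<'E'
from h import *
Z=dict(ring_center=.148,ring_line=.161,turning_peg=.16,rotor_mark=.084,index_pointer=.082,carousel_unit=0,timer=0,marker_red=0,bottle_blue=0,bottle_red=0,bottle_yellow=0)
print(env.get_state())
for n in ['scene','side']:
    c=cam(n);save(c,n+'0.png');print(n,c['C'],c['fx'])
    for k,z in Z.items():
        l=spotter.landmark_of(k,n)
        for d in l[:1]: print(k,np.round(d['uv']),round(d['conf'],2),at_z(c,d['uv'],z).round(4))
a=cv2.imread('pics/scene0.png');b=cv2.imread('pics/side0.png')
E
```

```text
pics
{'clock': 0.0, 'joint_pos': array([1.19042156e+00, 3.13998870e-01, 4.49573662e-02, 1.30356726e+00,
       3.42532314e-06, 1.43124071e+00]), 'qvel': array([-0.00011988, -0.00034178,  0.00037151, -0.00044144,  0.00149107,
        0.00127085]), 'tau': array([ 9.27108067e-05, -4.80627000e+01,  2.98533708e+01,  1.90945499e-02,
       -1.42714712e-04, -6.25769857e-06]), 'tcp_pos': array([0.13692987, 0.55793564, 0.23040088]), 'orientation': array([-2.34595278e-04,  1.20118778e-01,  9.92759114e-01, -8.75326446e-04]), 'wrist_force': array([-0.56976453, -0.31727796, -0.99451948]), 'ft_torque': array([ 0.03168757,  0.01219614, -0.01980619]), 'grip_force': 0.0, 'finger_gap': 0.08567391351403905}
scene [ 0.18261772 -0.243999    0.84307208] 367.10935679154545
ring_center [394. 255.] 0.9 [0.5477 0.0036 0.148 ]
ring_line [378. 263.] 0.82 [0.5004 0.0025 0.161 ]
turning_peg [410. 289.] 0.57 [ 0.5189 -0.0774  0.16  ]
rotor_mark [406. 309.] 0.75 [ 0.5184 -0.0898  0.084 ]
index_pointer [348. 292.] 0.86 [0.4364 0.0075 0.082 ]
carousel_unit [383. 283.] 0.78 [0.5513 0.0105 0.    ]
timer [404. 312.] 0.7
[... 162 characters left out ...]
06 0.2657 0.    ]
bottle_yellow [327. 213.] 0.62 [0.5484 0.2638 0.    ]
side [0.40168405 0.90261402 0.65274074] 384.6121328804426
ring_center [322. 132.] 0.9 [0.5444 0.0068 0.148 ]
ring_line [336. 127.] 0.95 [0.5099 0.0032 0.161 ]
turning_peg [338. 114.] 0.57 [ 0.5116 -0.0765  0.16  ]
rotor_mark [339. 138.] 0.86 [ 0.51   -0.0775  0.084 ]
index_pointer [361. 159.] 0.72 [0.438  0.0267 0.082 ]
carousel_unit [325. 176.] 0.78 [0.5399 0.001  0.    ]
timer [318. 338.] 0.68 [0.4777 0.5176 0.    ]
marker_red [333. 293.] 0.89 [0.463  0.4116 0.    ]
bottle_blue [287. 240.] 0.59 [0.5928 0.2712 0.    ]
bottle_red [330. 241.] 0.77 [0.4907 0.2621 0.    ]
bottle_yellow [307. 239.] 0.6 [0.5445 0.2623 0.    ]
```

View pics/scene0.png

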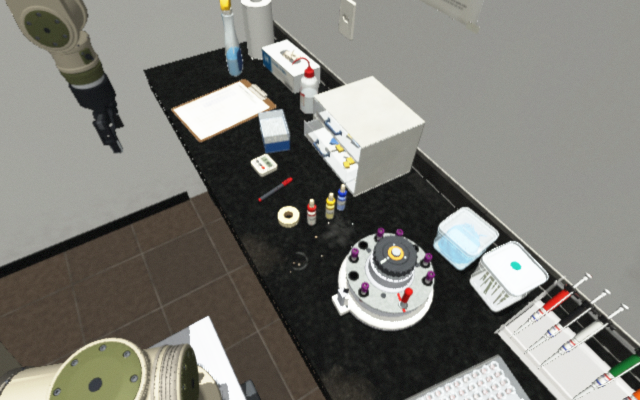

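View pics/side0.png

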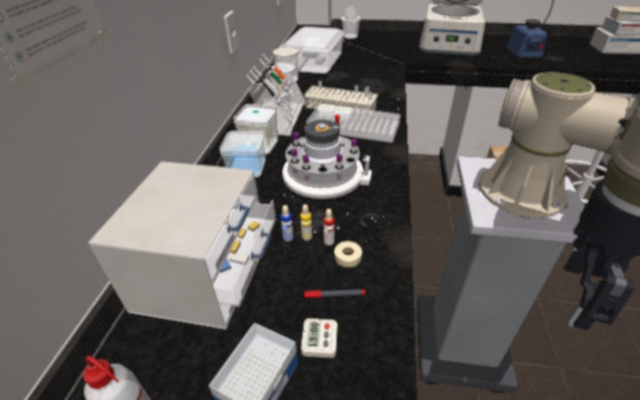

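The scene view shows the carousel at about px (390,270), with the nose and bracket at (345,297) towards the robot and the red peg at (408,292). The side view agrees, and the surroundings are clear of the path. Next I move above it for a wrist look.

jog_arm([
  [[-0.117,-0.098,-0.022,0,0,0,230],[-0.117,-0.098,-0.022,0,0,0,230],[-0.117,-0.098,-0.022,0,0,0,230],[-0.117,-0.098,-0.022,0,0,0,230],[-0.117,-0.098,-0.022,0,0,0,230],[-0.117,-0.098,-0.022,0,0,0,230],[-0.117,-0.098,-0.022,0,0,0,230],[-0.117,-0.098,-0.022,0,0,0,230],[-0.117,-0.098,-0.022,0,0,0,230],[-0.117,-0.098,-0.022,0,0,0,230],[-0.117,-0.098,-0.022,0,0,0,230],[-0.117,-0.098,-0.022,0,0,0,230],[-0.117,-0.098,-0.022,0,0,0,230],[-0.117,-0.098,-0.022,0,0,0,230],[-0.117,-0.098,-0.022,0,0,0,230],[-0.117,-0.098,-0.022,0,0,0,230],[-0.117,-0.098,-0.022,0,0,0,230],[-0.117,-0.098,-0.022,0,0,0,230],[0,0,0,0,0,0,230]],
], force=30)

```text
clock: 3.1
tcp_pos: [0.5459, 0.0009, 0.3299]
orientation: [0.001, 0.122, 0.992, -0.0]
wrist_force: [-0.4, 0.6, 0.6]
finger_gap: 0.008
grip_force: 0.0
```

Run:
```python
from h import *
s=env.get_state();print(s['clock'],s['tcp_pos'],s['orientation'],s['joint_pos'],s['finger_gap'],s['wrist_force'])
Z=dict(ring_center=.148,ring_line=.161,turning_peg=.16,rotor_mark=.084,index_pointer=.082)
for n in ['wrist']:
    c=cam(n);save(c,n+'1.png');print(n,c['C'],c['fx'],c['mount'])
    for k,z in Z.items():
        for d in spotter.landmark_of(k,n)[:1]: print(k,np.round(d['uv']),round(d['conf'],2),at_z(c,d['uv'],z).round(4))
```

```text
3.1 [0.54593411 0.00093475 0.32985535] [ 6.98162190e-04  1.22411262e-01  9.92479117e-01 -4.45598298e-04] [-1.44876924e-01  2.48784215e-01  1.98186981e-01  1.51878337e+00
 -8.60040657e-04  1.00560660e-01] 0.008000037880984757 [-0.43406123  0.5936966   0.55205662]
wrist [0.46301813 0.0222928  0.47132464] 294.08146019877614 [[ 3.30815391e-04 -9.44228414e-01 -3.29291047e-01  8.54090948e-02]
 [ 9.99999911e-01  3.99193148e-04 -1.40040708e-04  4.69935705e-04]
 [ 2.63681145e-04 -3.29290971e-01  9.44228461e-01 -1.41597500e-01]
 [ 0.00000000e+00  0.00000000e+00  0.00000000e+00  1.00000000e+00]]
ring_center [328. 176.] 0.7 [0.5452 0.0086 0.148 ]
ring_line [311. 146.] 0.86 [ 5.061e-01 -3.000e-04  1.610e-01]
turning_peg [246. 173.] 0.57 [ 0.5176 -0.0758  0.16  ]
rotor_mark [248. 158.] 0.83 [ 0.5115 -0.0912  0.084 ]
index_pointer [313.  79.] 0.58 [0.4388 0.0176 0.082 ]
```

View pics/wrist1.png

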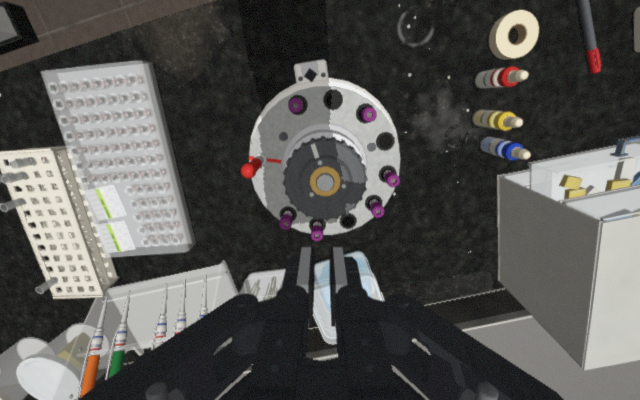

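The wrist view shows the ring at px (325,180) with its white line towards (312,150). The peg is at (248,170), the pointer bracket at (311,73), and the shut fingertips at (320,250). The axis is at about (0.5455, 0.0065), and the rotor needs about 76° clockwise. I'll approach from the far side with tool x pointing radially outward.

jog_arm([
  [[-0.128,0.084,0,0,0,0,230],[-0.128,0.084,0,0,0,0,230],[0,0,0.029,0,0,0.0466,230],[0,0,0.029,0,0,0.0466,230],[0,0,0.029,0,0,0.0466,230],[0,0,0.029,0,0,0.0466,230],[0,0,0.029,0,0,0.0466,230],[0,0,0.029,0,0,0.0466,230],[0,0,0.029,0,0,0.0466,230],[0,0,0.029,0,0,0.0466,230],[0,0,0.029,0,0,0.0466,230],[0,0,0.029,0,0,0.0466,230],[0,0,0.029,0,0,0.0466,230],[0,0,0.029,0,0,0.0466,230],[0,0,0.029,0,0,0.0466,230],[0,0,0.029,0,0,0.0466,230],[0,0,0.029,0,0,0.0466,230],[0,0,0.029,0,0,0.0466,230],[0,0,0.029,0,0,0.0466,230],[0,0,0.029,0,0,0.0466,230]],
])

```text
clock: 5.4
tcp_pos: [0.6149, 0.0314, 0.1999]
orientation: [-0.0, 0.991, 0.13, 0.0]
wrist_force: [-0.8, 0.2, 0.6]
finger_gap: 0.0082
grip_force: 0.0
```

```bash
cat >> h.py <<'E'
AX=np.array([.5455,.0065])
def st():
    s=env.get_state();m=rot(s['orientation']);d=s['tcp_pos'][:2]-AX
    er=d/np.hypot(*d);F=s['wrist_force']
    print('t',round(s['clock'],2),'tcp',s['tcp_pos'].round(4),'yaw',np.degrees(np.arctan2(m[1,0],m[0,0])).round(1),'phi',np.degrees(np.arctan2(d[1],d[0])).round(1),'rho mm',round(1e3*np.hypot(*d),1),'Fr,Ft,Fz',np.round([F[:2]@er,F[1]*er[0]-F[0]*er[1],F[2]],2),'j6',s['joint_pos'][5].round(2))
    return s
E
python3 -c "
from h import *
st()"
```

```text
t 5.4 tcp [0.6149 0.0314 0.1999] yaw 15.0 phi 19.7 rho mm 73.7 Fr,Ft,Fz [-0.73  0.45  0.55] j6 2.8
```

jog_arm([
  [[0,0.024,0.08,0,0,0,230],[0,0,0.08,0,0,0,230],[0,0,0.072,0,0,0,230],[-0.02,0,0,0,0,0,230],[-0.016,0,0,0,0,0,230],[-0.01,0,0,0,0,0,230],[-0.008,0,0,0,0,0,230],[0,0,0,0,0,0,230]],
])

```text
clock: 6.2
tcp_pos: [0.6042, 0.0208, 0.1429]
orientation: [0.0, 0.991, 0.132, 0.001]
wrist_force: [-0.5, 0.0, 0.1]
finger_gap: 0.0083
grip_force: 0.0
```

```bash
python3 -c "
from h import *
st()"
```

```text
t 6.2 tcp [0.6042 0.0208 0.1429] yaw 15.2 phi 13.6 rho mm 60.4 Fr,Ft,Fz [-0.49  0.15  0.12] j6 2.78
```

jog_arm([
  [[-0.004,0,0,0,0,0,230],[-0.004,0,0,0,0,0,230],[0,0,0,0,0,0,230]],
])

```text
clock: 6.5
tcp_pos: [0.6028, 0.0203, 0.1422]
orientation: [0.0, 0.991, 0.132, 0.001]
wrist_force: [1.2, 0.3, 0.7]
finger_gap: 0.0083
grip_force: 0.9
```

jog_arm([
  [[-0.004,0,0,0,0,0,230],[-0.004,0,0,0,0,0,230],[0,0,0,0,0,0,230]],
])

```text
clock: 6.8
tcp_pos: [0.6023, 0.0201, 0.1426]
orientation: [-0.0, 0.991, 0.133, 0.002]
wrist_force: [6.1, 2.0, 0.1]
finger_gap: 0.0085
grip_force: 3.3
```

```bash
python3 -c "
from h import *
st()"
```

```text
t 6.8 tcp [0.6023 0.0201 0.1426] yaw 15.2 phi 13.5 rho mm 58.5 Fr,Ft,Fz [6.43 0.52 0.14] j6 2.78
```

jog_arm([
  [[-0.001,-0.0143,0,0,0,-0.02,230],[-0.001,-0.0143,0,0,0,-0.02,230],[-0.001,-0.0143,0,0,0,-0.02,230],[-0.001,-0.0143,0,0,0,-0.02,230],[-0.001,-0.0143,0,0,0,-0.02,230],[-0.001,-0.0143,0,0,0,-0.02,230]],
])

```text
clock: 7.4
tcp_pos: [0.5927, 0.0387, 0.1426]
orientation: [0.001, 0.948, 0.317, 0.003]
wrist_force: [7.2, 1.4, 0.2]
finger_gap: 0.0081
grip_force: 3.2
```

Run:
```python
from h import *
st()
for n in ['scene','side']:
    c=cam(n)
    for k,z in dict(ring_center=.148,ring_line=.161,rotor_mark=.084,index_pointer=.082).items():
        for d in spotter.landmark_of(k,n)[:1]:
            p=at_z(c,d['uv'],z);print(n,k,round(d['conf'],2),p.round(4),np.degrees(np.arctan2(p[1]-AX[1],p[0]-AX[0])).round(1))
```

```text
t 7.4 tcp [0.5927 0.0387 0.1426] yaw 37.0 phi 34.3 rho mm 57.1 Fr,Ft,Fz [ 6.8 -2.9  0.2] j6 2.43
scene ring_center 0.78 [0.5517 0.0075 0.148 ] 9.1
scene ring_line 0.69 [ 0.515  -0.0163  0.161 ] -143.3
scene rotor_mark 0.77 [ 0.5128 -0.0931  0.084 ] -108.2
scene index_pointer 0.97 [0.4316 0.0038 0.082 ] -178.6
side ring_center 0.75 [0.5485 0.0165 0.148 ] 73.1
side ring_line 0.67 [ 0.5118 -0.0182  0.161 ] -143.8
side rotor_mark 0.96 [ 0.5118 -0.0954  0.084 ] -108.3
side index_pointer 0.86 [0.4405 0.0111 0.082 ] 177.5
```

The ring turns along with the fingertips, about 22° so far. I'll continue the stroke.

jog_arm([
  [[-0.0018,-0.0286,0,0,0,-0.04,230],[-0.0018,-0.0286,0,0,0,-0.04,230],[-0.0018,-0.0286,0,0,0,-0.04,230],[-0.0018,-0.0286,0,0,0,-0.04,230],[-0.0018,-0.0286,0,0,0,-0.04,230],[-0.0018,-0.0286,0,0,0,-0.04,230],[-0.0018,-0.0286,0,0,0,-0.04,230],[-0.0018,-0.0286,0,0,0,-0.04,230]],
])

```text
clock: 8.7
tcp_pos: [0.5399, 0.0614, 0.1419]
orientation: [0.0, 0.677, 0.736, 0.0]
wrist_force: [1.0, 1.0, 0.2]
finger_gap: 0.0084
grip_force: 0.7
```

```bash
cat >> h.py <<'E'
def look(names=('scene','side'),keys=('ring_line','rotor_mark','index_pointer'),dz=0):
    Z=dict(ring_center=.148,ring_line=.161+dz,rotor_mark=.084,index_pointer=.082,turning_peg=.16)
    for n in names:
        c=cam(n)
        for k in keys:
            for d in spotter.landmark_of(k,n)[:1]:
                p=at_z(c,d['uv'],Z[k]);print(n,k,round(d['conf'],2),p.round(4),np.degrees(np.arctan2(p[1]-AX[1],p[0]-AX[0])).round(1))
E
python3 -c "
from h import *
st();look(keys=('ring_line','rotor_mark'))"
```

```text
t 8.7 tcp [0.5399 0.0614 0.1419] yaw 94.7 phi 95.8 rho mm 55.1 Fr,Ft,Fz [ 0.92 -1.13  0.17] j6 1.45
scene ring_line 0.86 [ 0.5423 -0.0361  0.161 ] -94.3
scene rotor_mark 0.66 [ 0.5168 -0.088   0.084 ] -106.9
side ring_line 0.73 [0.5429 0.4183 0.161 ] 90.4
side rotor_mark 0.56 [ 0.5101 -0.0885  0.084 ] -110.4
```

jog_arm([
  [[-0.006,0,0,0,0,0,230],[-0.0018,-0.0286,0,0,0,-0.04,230],[-0.0018,-0.0286,0,0,0,-0.04,230],[-0.0018,-0.0286,0,0,0,-0.04,230],[-0.0018,-0.0286,0,0,0,-0.04,230],[-0.0018,-0.0286,0,0,0,-0.04,230],[-0.0018,-0.0286,0,0,0,-0.04,230],[-0.0018,-0.0286,0,0,0,-0.04,230],[-0.0018,-0.0286,0,0,0,-0.04,230]],
])

```text
clock: 9.9
tcp_pos: [0.4939, 0.0292, 0.1417]
orientation: [-0.0, 0.24, 0.971, -0.0]
wrist_force: [-0.7, -0.3, 0.2]
finger_gap: 0.0085
grip_force: 0.0
```

```bash
sed -i 's/^AX=.*/AX=np.array([.5455,.004])/' h.py; python3 -c "
from h import *
st();look(keys=('ring_line','rotor_mark'))"
```

```text
t 9.9 tcp [0.4939 0.0292 0.1417] yaw 152.3 phi 154.0 rho mm 57.4 Fr,Ft,Fz [0.53 0.61 0.2 ] j6 0.38
scene ring_line 0.67 [ 0.5666 -0.0277  0.161 ] -56.4
scene rotor_mark 0.58 [ 0.5165 -0.0907  0.084 ] -107.0
side ring_line 0.87 [ 0.564 -0.032  0.161] -62.8
side rotor_mark 0.61 [0.4395 0.0076 0.084 ] 178.1
```

jog_arm([
  [[-0.009,0,0,0,0,-0.017,230],[-0.006,0,0,0,0,0,230],[-0.0018,-0.0278,0,0,0,-0.04,230],[-0.0018,-0.0278,0,0,0,-0.04,230],[-0.0018,-0.0278,0,0,0,-0.04,230],[-0.0018,-0.0278,0,0,0,-0.04,230],[-0.0018,-0.0278,0,0,0,-0.04,230]],
])

```text
clock: 10.9
tcp_pos: [0.4922, -0.0056, 0.1414]
orientation: [-0.001, -0.098, 0.995, 0.001]
wrist_force: [-3.3, 2.0, 1.9]
finger_gap: 0.0085
grip_force: 1.8
```

```bash
sed -i 's/^AX=.*/AX=np.array([.5475,.0045])/' h.py; python3 -c "
from h import *
st();look(keys=('ring_line','rotor_mark'))"
```

```text
t 10.9 tcp [ 0.4922 -0.0056  0.1414] yaw -168.7 phi -169.6 rho mm 56.2 Fr,Ft,Fz [ 2.86 -2.61  1.88] j6 -0.37
scene ring_line 0.62 [ 0.5839 -0.0177  0.161 ] -31.4
scene rotor_mark 0.7 [ 0.5114 -0.0928  0.084 ] -110.4
side ring_line 0.7 [ 0.5805 -0.0202  0.161 ] -36.9
side rotor_mark 0.83 [ 0.5033 -0.08    0.084 ] -117.6
```

jog_arm([
  [[-0.004,0,0,0,0,0,230],[-0.0018,-0.0278,0,0,0,-0.04,230],[-0.0018,-0.0278,0,0,0,-0.04,230],[-0.0018,-0.0278,0,0,0,-0.04,230],[-0.0018,-0.0278,0,0,0,-0.04,230],[-0.0018,-0.0278,0,0,0,-0.04,230],[-0.0018,-0.0278,0,0,0,-0.04,230]],
])

```text
clock: 11.9
tcp_pos: [0.5148, -0.0413, 0.1415]
orientation: [-0.002, -0.456, 0.89, -0.0]
wrist_force: [-7.9, -4.8, 3.7]
finger_gap: 0.0081
grip_force: 4.4
```

```bash
python3 -c "
from h import *
st();look(keys=('ring_line','rotor_mark','turning_peg'))"
```

```text
t 11.9 tcp [ 0.5148 -0.0413  0.1415] yaw -125.7 phi -125.5 rho mm 56.3 Fr,Ft,Fz [ 8.48 -3.62  3.68] j6 -1.18
scene ring_line 0.35 [0.4151 0.3712 0.161 ] 109.8
scene rotor_mark 0.79 [ 0.5145 -0.0895  0.084 ] -109.4
scene turning_peg 0.58 [ 0.5221 -0.0798  0.16  ] -106.8
side ring_line 0.69 [0.5845 0.0044 0.161 ] -0.1
side rotor_mark 0.77 [ 0.5055 -0.0844  0.084 ] -115.3
```

jog_arm([
  [[-0.0018,-0.0278,0,0,0,-0.04,230],[-0.0018,-0.0278,0,0,0,-0.04,230],[-0.0018,-0.0278,0,0,0,-0.04,230],[-0.0018,-0.0278,0,0,0,-0.04,230],[-0.0018,-0.0278,0,0,0,-0.04,230],[-0.0018,-0.0278,0,0,0,-0.04,230],[-0.0018,-0.0278,0,0,0,-0.04,230],[-0.0018,-0.0278,0,0,0,-0.04,230]],
])

```text
clock: 13.1
tcp_pos: [0.5708, -0.0475, 0.1419]
orientation: [0.0, 0.829, -0.56, 0.001]
wrist_force: [-0.6, -2.9, -0.8]
finger_gap: 0.0085
grip_force: 1.1
```

```bash
python3 -c "
from h import *
st();look(keys=('ring_line','rotor_mark','ring_center','turning_peg'))"
```

```text
t 13.1 tcp [ 0.5708 -0.0475  0.1419] yaw -68.1 phi -65.8 rho mm 57.0 Fr,Ft,Fz [ 2.42 -1.73 -0.83] j6 -2.18
scene ring_line 0.94 [0.5649 0.0346 0.161 ] 59.9
scene rotor_mark 0.87 [ 0.5153 -0.0934  0.084 ] -108.2
scene ring_center 0.95 [0.5536 0.0017 0.148 ] -24.7
scene turning_peg 0.63 [ 0.5144 -0.0754  0.16  ] -112.5
side ring_line 0.68 [0.543 0.027 0.161] 101.4
side rotor_mark 0.6 [ 0.503  -0.0882  0.084 ] -115.6
side ring_center 0.75 [0.548  0.0024 0.148 ] -76.2
side turning_peg 0.98 [ 0.5147 -0.0743  0.16  ] -112.6
```

jog_arm([
  [[-0.0058,-0.0278,0,0,0,-0.04,230],[-0.0018,-0.0278,0,0,0,-0.04,230],[-0.0018,-0.0278,0,0,0,-0.04,230],[-0.0018,-0.0278,0,0,0,-0.04,230],[-0.0018,-0.0278,0,0,0,-0.04,230],[-0.0018,-0.0278,0,0,0,-0.04,230],[0,0,0,0,0,0,230]],
])

```text
clock: 14.3
tcp_pos: [0.5998, -0.0169, 0.1422]
orientation: [-0.0, 0.976, -0.216, 0.001]
wrist_force: [4.5, -0.0, -0.6]
finger_gap: 0.0086
grip_force: 2.0
```

```bash
python3 -c "
from h import *
st();look(keys=('ring_line','rotor_mark'))"
```

```text
t 14.3 tcp [ 0.5998 -0.0169  0.1422] yaw -25.0 phi -22.3 rho mm 56.5 Fr,Ft,Fz [ 4.21  1.72 -0.64] j6 -2.87
scene ring_line 0.63 [0.5353 0.0419 0.161 ] 108.0
scene rotor_mark 0.97 [ 0.5152 -0.0889  0.084 ] -109.1
side ring_line 0.56 [0.5361 0.0434 0.161 ] 106.3
side rotor_mark 0.96 [ 0.5098 -0.0904  0.084 ] -111.7
```

jog_arm([
  [[0.04,0,0,0,0,0,230],[0.04,0,-0.08,0,0,0,230],[0,0,-0.04,0,0,0.0475,230],[0,0,0,0,0,0.0475,230],[0,0,0,0,0,0.0475,230],[0,0,0,0,0,0.0475,230],[0,0,0,0,0,0.0475,230],[0,0,0,0,0,0.0475,230],[0,0,0,0,0,0.0475,230],[0,0,0,0,0,0.0475,230],[0,0,0,0,0,0.0475,230],[0,0,0,0,0,0.0475,230],[0,0,0,0,0,0.0475,230],[0,0,0,0,0,0.0475,230],[0,0,0,0,0,0.0475,230],[0,0,0,0,0,0.0475,230],[0,0,0,0,0,0.0475,230],[0,0,0,0,0,0.0475,230],[0,0,0,0,0,0.0475,230],[0,0,0,0,0,0.0475,230]],
])

```text
clock: 16.6
tcp_pos: [0.6158, -0.026, 0.1713]
orientation: [-0.001, -0.006, 1.0, 0.0]
wrist_force: [-0.7, -0.5, -0.6]
finger_gap: 0.0083
grip_force: 0.0
```

```bash
python3 -c "
from h import *
st();look(keys=('ring_line','rotor_mark'))"
```

```text
t 16.6 tcp [ 0.6158 -0.026   0.1713] yaw -179.3 phi -24.1 rho mm 74.8 Fr,Ft,Fz [-0.43 -0.71 -0.58] j6 -0.18
scene ring_line 0.6 [0.534  0.0451 0.161 ] 108.4
scene rotor_mark 0.58 [ 0.5216 -0.092   0.084 ] -105.1
side ring_line 0.64 [0.5358 0.0346 0.161 ] 111.2
side rotor_mark 0.73 [ 0.5062 -0.0745  0.084 ] -117.6
```

jog_arm([
  [[-0.02,0.184,0,0,0,0.0,230],[0,0,0,0,0,0.0474,230],[0,0,0,0,0,0.0474,230],[0,0,0,0,0,0.0474,230],[0,0,0,0,0,0.0474,230],[0,0,0,0,0,0.0474,230],[0,0,0,0,0,0.0474,230],[0,0,0,0,0,0.0474,230],[0,0,0,0,0,0.0474,230],[0,0,0,0,0,0.0474,230],[0,0,0,0,0,0.0474,230],[0,0,0,0,0,0.0474,230],[0,0,0,0,0,0.0474,230],[0,0,0,0,0,0.0474,230],[0,0,0,0,0,0.0474,230],[0,0,0,0,0,0.0474,230],[0,0,0,0,0,0.0474,230],[0,0,0,0,0,0.0474,230],[0,0,0,0,0,0.0474,230],[0,0,0,0,0,0.0474,230]],
])

```text
clock: 18.9
tcp_pos: [0.6208, 0.0202, 0.1717]
orientation: [-0.0, 0.987, 0.163, -0.0]
wrist_force: [-0.2, 0.2, 0.4]
finger_gap: 0.0084
grip_force: 0.0
```

jog_arm([
  [[0,0,0.106,0,0,0,230],[0,0,0,0,0,0.03,230]],
])

```text
clock: 19.1
tcp_pos: [0.619, 0.0204, 0.1423]
orientation: [-0.001, 0.993, 0.119, -0.002]
wrist_force: [0.2, 0.3, 0.3]
finger_gap: 0.0085
grip_force: 0.0
```

```bash
python3 -c "
from h import *
st()"
```

```text
t 19.1 tcp [0.619  0.0204 0.1423] yaw 13.6 phi 12.5 rho mm 73.2 Fr,Ft,Fz [0.23 0.3  0.27] j6 2.81
```

jog_arm([
  [[-0.045,0,0,0,0,0,230],[-0.02,0,0,0,0,0,230],[-0.012,0,0,0,0,0,230],[-0.0018,-0.0276,0,0,0,-0.04,230],[-0.0018,-0.0276,0,0,0,-0.04,230],[-0.0018,-0.0276,0,0,0,-0.04,230],[-0.0018,-0.0276,0,0,0,-0.04,230],[-0.0018,-0.0276,0,0,0,-0.04,230],[-0.0018,-0.0276,0,0,0,-0.04,230],[-0.0018,-0.0276,0,0,0,-0.04,230],[-0.0018,-0.0276,0,0,0,-0.04,230],[-0.0018,-0.0276,0,0,0,-0.04,230]],
])

```text
clock: 20.3
tcp_pos: [0.561, 0.0595, 0.1459]
orientation: [-0.001, 0.772, 0.636, 0.003]
wrist_force: [2.6, 9.4, -1.9]
finger_gap: 0.0084
grip_force: 5.0
```

```bash
python3 -c "
from h import *
st();look(('scene',),keys=('ring_line','rotor_mark'))"
```

```text
t 20.3 tcp [0.561  0.0595 0.1459] yaw 78.9 phi 76.2 rho mm 56.6 Fr,Ft,Fz [ 9.72 -0.32 -1.89] j6 1.72
scene ring_line 0.61 [0.5105 0.0063 0.161 ] 177.2
scene rotor_mark 0.68 [ 0.5143 -0.0917  0.084 ] -109.1
```

jog_arm([
  [[-0.0018,-0.0276,0,0,0,-0.04,230],[-0.0018,-0.0276,0,0,0,-0.04,230],[-0.0018,-0.0276,0,0,0,-0.04,230],[-0.0018,-0.0276,0,0,0,-0.04,230],[-0.0018,-0.0276,0,0,0,-0.04,230],[-0.0018,-0.0276,0,0,0,-0.04,230],[-0.0018,-0.0276,0,0,0,-0.04,230],[-0.0018,-0.0276,0,0,0,-0.04,230],[-0.0018,-0.0276,0,0,0,-0.04,230],[-0.0018,-0.0276,0,0,0,-0.04,230]],
])

```text
clock: 21.45
tcp_pos: [0.4978, 0.0318, 0.1454]
orientation: [-0.003, 0.251, 0.968, 0.002]
wrist_force: [-7.4, 7.0, 5.6]
finger_gap: 0.0083
grip_force: 4.8
```

```bash
python3 -c "
from h import *
st();look(('scene',),keys=('ring_line','rotor_mark'))"
```

```text
t 21.45 tcp [0.4978 0.0318 0.1454] yaw 150.9 phi 151.2 rho mm 56.7 Fr,Ft,Fz [ 9.88 -2.6   5.64] j6 0.41
scene ring_line 0.8 [ 0.5375 -0.0389  0.161 ] -102.9
scene rotor_mark 0.71 [ 0.513  -0.0873  0.084 ] -110.6
```

jog_arm([
  [[-0.0018,-0.0276,-0.002,0,0,-0.04,230],[-0.0018,-0.0276,0,0,0,-0.04,230],[-0.0018,-0.0276,0,0,0,-0.04,230],[-0.0018,-0.0276,0,0,0,-0.04,230],[-0.0018,-0.0276,0,0,0,-0.04,230],[-0.0018,-0.0276,0,0,0,-0.04,230],[-0.0018,-0.0276,0,0,0,-0.04,230],[-0.0018,-0.0276,0,0,0,-0.04,230],[-0.0018,-0.0276,0,0,0,-0.04,230],[-0.0018,-0.0276,0,0,0,-0.04,230]],
])

```text
clock: 22.6
tcp_pos: [0.5058, -0.0353, 0.1458]
orientation: [-0.002, -0.365, 0.931, 0.0]
wrist_force: [-6.6, -2.2, 3.7]
finger_gap: 0.0081
grip_force: 3.1
```

```bash
python3 -c "
from h import *
st();look(keys=('ring_line','rotor_mark'))"
```

```text
t 22.6 tcp [ 0.5058 -0.0353  0.1458] yaw -137.2 phi -136.4 rho mm 57.6 Fr,Ft,Fz [ 6.31 -3.01  3.66] j6 -0.97
scene rotor_mark 0.66 [ 0.5127 -0.0987  0.084 ] -108.6
side ring_line 0.97 [ 0.5879 -0.0327  0.161 ] -42.6
side rotor_mark 0.65 [ 0.5035 -0.0876  0.084 ] -115.5
```

jog_arm([
  [[-0.0018,-0.0276,0,0,0,-0.04,230],[-0.0018,-0.0276,0,0,0,-0.04,230],[-0.0018,-0.0276,0,0,0,-0.04,230],[-0.0018,-0.0276,0,0,0,-0.04,230],[-0.0018,-0.0276,0,0,0,-0.04,230],[-0.0018,-0.0276,0,0,0,-0.04,230],[-0.0018,-0.0276,0,0,0,-0.04,230],[-0.0018,-0.0276,0,0,0,-0.04,230]],
])

```text
clock: 23.7
tcp_pos: [0.5583, -0.0529, 0.1462]
orientation: [0.001, 0.768, -0.64, 0.0]
wrist_force: [-1.2, -3.2, 1.5]
finger_gap: 0.0084
grip_force: 1.5
```

```bash
python3 -c "
from h import *
st();look(('scene',),keys=('ring_line','rotor_mark'),dz=.003)"
```

```text
t 23.7 tcp [ 0.5583 -0.0529  0.1462] yaw -79.6 phi -79.3 rho mm 58.4 Fr,Ft,Fz [ 2.91 -1.74  1.52] j6 -1.99
scene ring_line 0.85 [0.5836 0.0177 0.164 ] 20.1
scene rotor_mark 0.68 [ 0.5124 -0.0942  0.084 ] -109.6
```

jog_arm([
  [[-0.0018,-0.0276,0,0,0,-0.04,230],[-0.0018,-0.0276,0,0,0,-0.04,230],[-0.0018,-0.0276,0,0,0,-0.04,230],[-0.0018,-0.0276,0,0,0,-0.04,230],[-0.0018,-0.0276,0,0,0,-0.04,230],[-0.0018,-0.0276,0,0,0,-0.04,230],[-0.0018,-0.0276,0,0,0,-0.04,230]],
])

```text
clock: 24.55
tcp_pos: [0.5976, -0.0252, 0.1465]
orientation: [0.0, 0.967, -0.254, 0.001]
wrist_force: [0.4, -3.6, 0.8]
finger_gap: 0.0083
grip_force: 1.5
```

```bash
python3 -c "
from h import *
st();look(keys=('ring_line','rotor_mark','ring_center','index_pointer'),dz=.003)"
```

```text
t 24.55 tcp [ 0.5976 -0.0252  0.1465] yaw -29.4 phi -30.6 rho mm 58.3 Fr,Ft,Fz [ 2.22 -2.9   0.85] j6 -2.8
scene ring_line 0.89 [0.5596 0.0456 0.164 ] 73.5
scene rotor_mark 0.69 [ 0.5246 -0.0917  0.084 ] -103.4
scene ring_center 0.76 [0.5522 0.0037 0.148 ] -9.7
scene index_pointer 0.65 [0.4396 0.0121 0.082 ] 176.0
side ring_line 0.59 [0.5646 0.046  0.164 ] 67.6
side rotor_mark 0.6 [ 0.5035 -0.0742  0.084 ] -119.2
side ring_center 0.72 [0.5432 0.011  0.148 ] 123.3
side index_pointer 0.88 [0.439  0.0018 0.082 ] -178.6
```

jog_arm([
  [[0.04,0,0,0,0,0,230],[0,0,-0.1,0,0,0,230],[0,0,-0.1,0,0,0,230],[0,0,0,0,0,0,230],[-0.178,0.047,0,0,0,0,230],[-0.178,0.047,0,0,0,0,230],[-0.178,0.047,0,0,0,0,230],[0,0,0,0,0,0.0465,230],[0,0,0,0,0,0.0465,230],[0,0,0,0,0,0.0465,230],[0,0,0,0,0,0.0465,230],[0,0,0,0,0,0.0465,230],[0,0,0,0,0,0.0465,230],[0,0,0,0,0,0.0465,230],[0,0,0,0,0,0.0465,230],[0,0,0,0,0,0.0465,230]],
])

```text
clock: 26.65
tcp_pos: [0.4705, 0.006, 0.1945]
orientation: [-0.001, -0.607, 0.795, 0.002]
wrist_force: [0.9, -0.1, -0.5]
finger_gap: 0.0085
grip_force: 0.0
```

jog_arm([
  [[0,0,0,0,0,0.0465,230],[0,0,0,0,0,0.0465,230],[0,0,0,0,0,0.0465,230],[0,0,0,0,0,0.0465,230],[0,0,0,0,0,0.0465,230],[0,0,0,0,0,0.0465,230],[0,0,0,0,0,0.0465,230],[0,0,0,0,0,0.0465,230],[0,0,0,0,0,0.0465,230],[0,0,0,0,0,0,230]],
])

```text
clock: 27.65
tcp_pos: [0.4707, 0.0059, 0.1946]
orientation: [-0.002, 0.002, 1.0, 0.0]
wrist_force: [-0.7, 0.9, -0.2]
finger_gap: 0.0082
grip_force: 0.0
```

```bash
python3 -c "
from h import *
st();look(('scene',),keys=('ring_line','rotor_mark','ring_center','index_pointer'),dz=.003)
look(('wrist',),keys=('ring_center','index_pointer','rotor_mark'),dz=.003)"
```

```text
t 27.65 tcp [0.4707 0.0059 0.1946] yaw 179.7 phi 178.9 rho mm 76.9 Fr,Ft,Fz [ 0.74 -0.84 -0.23] j6 -0.15
scene ring_line 0.84 [0.5625 0.0429 0.164 ] 68.6
scene rotor_mark 0.77 [ 0.5146 -0.0929  0.084 ] -108.7
scene ring_center 0.65 [0.553  0.0108 0.148 ] 48.7
scene index_pointer 0.82 [0.4404 0.0075 0.082 ] 178.4
wrist ring_center 0.94 [0.5482 0.004  0.148 ] -38.0
wrist index_pointer 0.9 [0.4389 0.0139 0.082 ] 175.1
wrist rotor_mark 0.94 [ 0.506 -0.091  0.084] -113.5
```

jog_arm([
  [[0,0,0.1,0,0,0,230],[0,0,0.094,0,0,0,230],[-0.045,0,0,0,0,0,230],[-0.025,0,0,0,0,0,230],[-0.02,0,0,0,0,0,230],[-0.0018,-0.0276,0,0,0,-0.04,230],[-0.0018,-0.0276,0,0,0,-0.04,230],[-0.0018,-0.0276,0,0,0,-0.04,230],[-0.0018,-0.0276,0,0,0,-0.04,230],[-0.0018,-0.0276,0,0,0,-0.04,230],[-0.0018,-0.0276,0,0,0,-0.04,230],[-0.0018,-0.0276,0,0,0,-0.04,230],[-0.0018,-0.0276,0,0,0,-0.04,230],[-0.0018,-0.0276,0,0,0,-0.04,230],[-0.0018,-0.0276,0,0,0,-0.04,230]],
])

```text
clock: 29.6
tcp_pos: [0.5325, -0.0499, 0.1484]
orientation: [-0.002, -0.588, 0.809, -0.002]
wrist_force: [-3.0, -7.6, -1.5]
finger_gap: 0.0084
grip_force: 4.3
```

```bash
python3 -c "
from h import *
st();look(keys=('ring_line','rotor_mark'),dz=.003)"
```

```text
t 29.6 tcp [ 0.5325 -0.0499  0.1484] yaw -108.0 phi -105.4 rho mm 56.5 Fr,Ft,Fz [ 8.15 -0.86 -1.47] j6 -1.5
scene ring_line 0.9 [0.5161 0.0259 0.164 ] 145.8
scene rotor_mark 0.62 [ 0.5112 -0.0924  0.084 ] -110.6
side ring_line 0.88 [0.512  0.0245 0.164 ] 150.6
side rotor_mark 0.91 [ 0.5024 -0.0778  0.084 ] -118.7
```

jog_arm([
  [[-0.0018,-0.0276,0,0,0,-0.04,230],[-0.0018,-0.0276,0,0,0,-0.04,230],[-0.0018,-0.0276,0,0,0,-0.04,230],[-0.0018,-0.0276,0,0,0,-0.04,230],[-0.0018,-0.0276,0,0,0,-0.04,230],[-0.0018,-0.0276,0,0,0,-0.04,230],[-0.0018,-0.0276,0,0,0,-0.04,230],[-0.0018,-0.0276,0,0,0,-0.04,230],[0.04,0,0,0,0,0,230],[0.04,0,-0.06,0,0,0,230],[0,0,-0.06,0,0,0,230],[0,0,0,0,0,0,230]],
])

```text
clock: 31.1
tcp_pos: [0.5999, -0.0535, 0.1804]
orientation: [-0.001, 0.903, -0.429, 0.003]
wrist_force: [0.5, 0.3, 0.5]
finger_gap: 0.0085
grip_force: 0.0
```

```bash
python3 -c "
from h import *
st();look(('scene','side','wrist'),keys=('ring_line','rotor_mark','ring_center','index_pointer','turning_peg'),dz=.004)
c=cam('scene');cv2.imwrite('pics/s2.png',cv2.resize(c['pixels'][220:340,310:470,::-1],None,fx=5,fy=5,interpolation=3))"
```

```text
t 31.1 tcp [ 0.5999 -0.0535  0.1804] yaw -50.8 phi -47.9 rho mm 78.2 Fr,Ft,Fz [0.1  0.54 0.48] j6 -2.48
scene ring_line 0.76 [ 0.5073 -0.0139  0.165 ] -155.4
scene rotor_mark 0.95 [ 0.5163 -0.088   0.084 ] -108.6
scene index_pointer 0.74 [0.4404 0.0128 0.082 ] 175.6
scene turning_peg 0.87 [ 0.5153 -0.0792  0.16  ] -111.1
side ring_line 0.66 [ 0.5178 -0.0172  0.165 ] -143.8
side rotor_mark 0.88 [ 0.4999 -0.0869  0.084 ] -117.5
side ring_center 0.95 [ 0.5459 -0.0072  0.148 ] -97.6
side index_pointer 0.77 [0.4396 0.0085 0.082 ] 177.9
side turning_peg 0.65 [ 0.5169 -0.0741  0.16  ] -111.3
wrist ring_line 0.66 [ 0.5586 -0.0088  0.165 ] -50.2
wrist rotor_mark 0.83 [ 0.5124 -0.093   0.084 ] -109.8
wrist ring_center 0.65 [0.5449 0.0053 0.148 ] 163.9
wrist index_pointer 0.33 [ 0.5079 -0.0922  0.082 ] -112.3
wrist turning_peg 0.72 [ 0.5192 -0.0763  0.16  ] -109.3
```

View pics/s2.png

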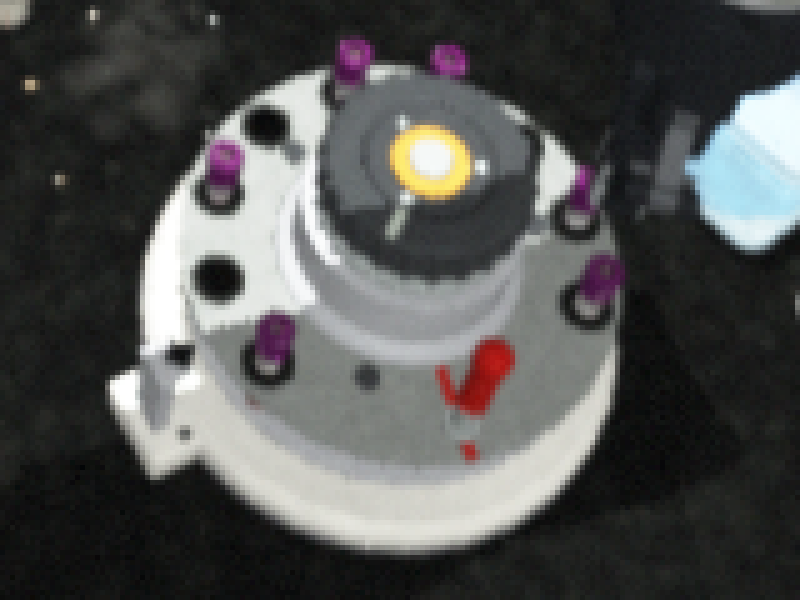

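The crop shows the white ring line at crop px (395,235), the peg untouched at (490,360) with its red line on the deck, and the bracket at (155,385). The line angle of about -150° means about 740° of travel in total, so the ring is two turns loose. Next is the peg, from its anticlockwise side.

jog_arm([
  [[0.032,0.016,0,0,0,0,230],[-0.0019,0.036,0,0,0,0.0333,230],[-0.0019,0.036,0,0,0,0.0333,230],[-0.0019,0.036,0,0,0,0.0333,230],[-0.0019,0.036,0,0,0,0.0333,230],[0,0,0.05,0,0,0,230],[0,0,0.07,0,0,0,230],[0,0,0.07,0,0,0,230],[0,0,0,0,0,0,230]],
])

```text
clock: 32.95
tcp_pos: [0.5658, -0.0772, 0.1265]
orientation: [0.001, 0.796, -0.605, -0.002]
wrist_force: [-0.4, 0.3, -0.5]
finger_gap: 0.0085
grip_force: 0.0
```

```bash
sed -i 's/^AX=.*/AX=np.array([.5477,.0042])/' h.py; python3 -c "
from h import *
st()"
```

```text
t 32.95 tcp [ 0.5658 -0.0772  0.1265] yaw -74.4 phi -77.5 rho mm 83.4 Fr,Ft,Fz [-0.43 -0.31 -0.5 ] j6 -2.12
```

jog_arm([
  [[0.01,0,-0.024,0,0,0,230],[-0.0005,0.018,0,0,0,0.0167,230],[-0.0005,0.018,0,0,0,0.0167,230],[-0.0005,0.018,0,0,0,0.0167,230],[-0.0005,0.018,0,0,0,0.0167,230],[-0.0005,0.018,0,0,0,0.0167,230],[-0.0005,0.018,0,0,0,0.0167,230],[-0.0005,0.018,0,0,0,0.0167,230],[-0.0005,0.018,0,0,0,0.0167,230],[-0.0005,0.018,0,0,0,0.0167,230]],
])

```text
clock: 33.95
tcp_pos: [0.5298, -0.082, 0.1376]
orientation: [0.001, -0.631, 0.775, -0.002]
wrist_force: [0.7, -0.9, -0.5]
finger_gap: 0.0083
grip_force: 0.9
```

```bash
python3 -c "
from h import *
st();look(keys=('rotor_mark','turning_peg','ring_line'),dz=.004)"
```

```text
t 33.95 tcp [ 0.5298 -0.082   0.1376] yaw -101.7 phi -101.7 rho mm 88.0 Fr,Ft,Fz [ 0.74  0.85 -0.5 ] j6 -1.67
scene rotor_mark 0.94 [ 0.496  -0.0811  0.084 ] -121.2
scene turning_peg 0.93 [ 0.5117 -0.0715  0.16  ] -115.4
scene ring_line 0.9 [ 0.5137 -0.0155  0.165 ] -149.9
side rotor_mark 0.76 [ 0.4994 -0.077   0.084 ] -120.7
side turning_peg 0.7 [ 0.4982 -0.0588  0.16  ] -128.2
side ring_line 0.7 [ 0.5165 -0.0173  0.165 ] -145.4
```

jog_arm([
  [[-0.0015,0.018,0,0,0,0.0167,230],[-0.0015,0.018,0,0,0,0.0167,230],[-0.0005,0.018,0,0,0,0.0167,230],[-0.0005,0.018,0,0,0,0.0167,230],[-0.0005,0.018,0,0,0,0.0167,230],[-0.0005,0.018,0,0,0,0.0167,230],[-0.0005,0.018,0,0,0,0.0167,230],[-0.0005,0.018,0,0,0,0.0167,230],[-0.0005,0.018,0,0,0,0.0167,230],[-0.0005,0.018,0,0,0,0.0167,230],[-0.0005,0.018,0,0,0,0.0167,230],[-0.0005,0.018,0,0,0,0.0167,230],[-0.0005,0.018,0,0,0,0.0167,230],[-0.0005,0.018,0,0,0,0.0167,230],[-0.0005,0.018,0,0,0,0.0167,230],[-0.0005,0.018,0,0,0,0.0167,230],[-0.0005,0.018,0,0,0,0.0167,230],[0,0,0,0,0,0,230]],
])

```text
clock: 36.15
tcp_pos: [0.4692, -0.0357, 0.1359]
orientation: [0.0, -0.236, 0.972, -0.0]
wrist_force: [1.6, -0.0, -0.5]
finger_gap: 0.0083
grip_force: 0.3
```

```bash
python3 -c "
from h import *
st();look(('scene','side','wrist'),keys=('rotor_mark','turning_peg','index_pointer'),dz=.004)"
```

```text
t 36.15 tcp [ 0.4692 -0.0357  0.1359] yaw -152.7 phi -153.0 rho mm 88.1 Fr,Ft,Fz [-1.45  0.78 -0.54] j6 -0.72
scene rotor_mark 0.58 [ 0.4533 -0.0083  0.084 ] -172.4
scene turning_peg 0.82 [ 0.4615 -0.0114  0.16  ] -169.7
scene index_pointer 0.64 [0.4367 0.0087 0.082 ] 177.7
side rotor_mark 0.67 [ 0.4415 -0.0128  0.084 ] -170.9
side turning_peg 0.85 [0.452 0.011 0.16 ] 175.9
side index_pointer 0.55 [0.4419 0.0183 0.082 ] 172.4
wrist rotor_mark 0.77 [ 0.4472 -0.0105  0.084 ] -171.7
wrist index_pointer 0.84 [0.44   0.0157 0.082 ] 173.9
```

jog_arm([
  [[-0.0005,0.018,0,0,0,0.0167,230],[-0.0005,0.018,0,0,0,0.0167,230],[-0.0005,0.018,0,0,0,0.0167,230],[-0.0005,0.018,0,0,0,0.0167,230],[0,0.006,0,0,0,0,230],[0,0,0,0,0,0,230],[0,0,0,0,0,0,230]],
])

```text
clock: 37.45
tcp_pos: [0.4624, -0.0178, 0.1358]
orientation: [0.0, -0.133, 0.991, 0.0]
wrist_force: [0.1, -1.0, -0.6]
finger_gap: 0.0085
grip_force: 0.4
```

```bash
python3 -c "
from h import *
st();look(('scene','side','wrist'),keys=('rotor_mark','index_pointer'),dz=.004)
c=cam('wrist');save(c,'w3.png')"
```

```text
t 37.45 tcp [ 0.4624 -0.0178  0.1358] yaw -164.7 phi -165.6 rho mm 88.1 Fr,Ft,Fz [ 0.14  1.03 -0.59] j6 -0.48
scene rotor_mark 0.95 [0.4525 0.011  0.084 ] 175.9
scene index_pointer 0.41 [ 0.5085 -0.0205  0.082 ] -147.7
side rotor_mark 0.69 [0.4437 0.0101 0.084 ] 176.7
side index_pointer 0.9 [0.4413 0.0112 0.082 ] 176.2
wrist rotor_mark 0.96 [0.4434 0.0116 0.084 ] 175.9
wrist index_pointer 0.6 [0.4402 0.014  0.082 ] 174.8
```

View pics/w3.png

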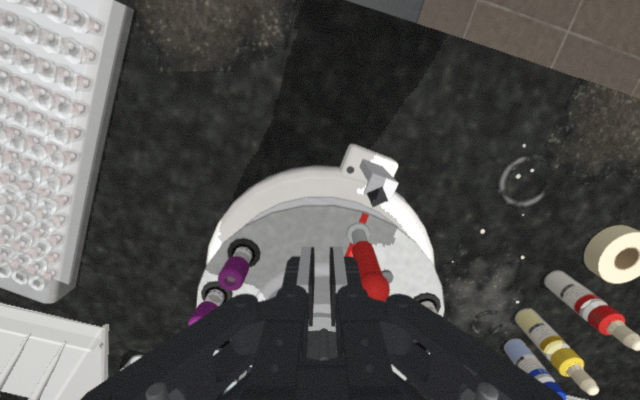

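The wrist view shows the red line ending at px (365,214) with the pointer tip at (376,203), so it is about 3 mm short. I'll nudge it a little, then back off and lift.

jog_arm([
  [[0,0.01,0,0,0,0,230],[0,0,0,0,0,0,230],[0,0,0,0,0,0,230],[0,-0.02,0,0,0,0,230],[0,-0.04,0,0,0,0,230],[0,0,-0.1,0,0,0,230],[0,0,-0.15,0,0,0,230],[0,-0.1,-0.1,0,0,0,230],[0,0,0,0,0,0,230],[0,0,0,0,0,0,230]],
])

```text
clock: 38.95
tcp_pos: [0.4723, -0.0547, 0.2233]
orientation: [0.0, -0.132, 0.991, 0.0]
wrist_force: [0.2, 0.5, -0.5]
finger_gap: 0.0085
grip_force: 0.0
```

```bash
python3 -c "
from h import *
st();look(('scene','side','wrist'),keys=('rotor_mark','index_pointer','ring_line'),dz=.004)
c=cam('wrist');save(c,'w4.png')"
```

```text
t 38.95 tcp [ 0.4723 -0.0547  0.2233] yaw -164.8 phi -142.0 rho mm 95.6 Fr,Ft,Fz [-0.47 -0.31 -0.54] j6 -0.55
scene rotor_mark 0.77 [0.4474 0.013  0.084 ] 175.0
scene index_pointer 0.67 [0.439  0.0054 0.082 ] 179.4
scene ring_line 0.59 [ 0.5162 -0.016   0.165 ] -147.3
side rotor_mark 0.97 [0.4357 0.0152 0.084 ] 174.4
side index_pointer 0.57 [0.4414 0.0067 0.082 ] 178.7
side ring_line 0.59 [ 0.5168 -0.0179  0.165 ] -144.4
wrist rotor_mark 0.76 [0.4436 0.0146 0.084 ] 174.3
wrist index_pointer 0.97 [0.4401 0.013  0.082 ] 175.3
wrist ring_line 0.9 [ 0.5091 -0.0144  0.165 ] -154.2
```

View pics/w4.png

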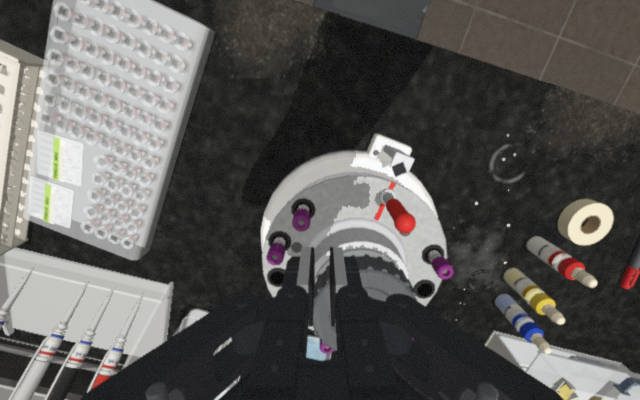

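The red line, from px (378,217) to (394,182), points at the black pointer at (399,170). The mark is at 174.5° against about 175–176° for the pointer, the ring is two turns loose, and the arm is clear.

```bash
python3 -c "
from h import *
print(ticket.hand_in())"
```

```text
the job is handed in; nothing more can be done
None
```

I unscrewed the locking ring about two turns (roughly 13 rad, judged from its white line) and pushed the rotor's red line round to the index pointer, to within about 4 mm in the last wrist view. I handed the job in at about 39 s with the arm clear; the hand-in returned no verdict.

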